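Drop the wear strip into its pocket and run the mould slide home over it

ROBOT

A 6-joint arm with a two-finger parallel gripper is mounted at the origin on the work surface; the furniture and walls round the work are solid. World frame = base frame: x ahead of the robot, y to its left, z up, the work surface at z = 0. Lengths are in m, angles in degrees, forces in N, time in s.
With the tool pointing down it reaches from about 0.35 to 0.875 m from the base axis. Payload 4.2 kg.
Tool frame: the origin (TCP) lies midway between the tips of the shut fingers; the grasp point (between the pads) lies 19 mm behind it; z points along the fingers, y is the direction in which the jaws open and shut (so a half turn about z gives the same grasp; the last joint's range is limited). The gripper opens to 85 mm and grips with 20 to 120 N. Pads are 22 mm wide; open, the fingers measure 114 mm over their backs; the gripper's body (76 mm by 85 mm) begins 54 mm behind the grasp point. The pads swing forward as they close: fully open they stand 13 mm farther back than shut.
Start: joints at [91.364, 22.042, 0.453, 0, -68.411, -14.817], TCP at [0.145, 0.608, 0.231] pointing down, gripper open.
Joint ranges: [-179.83, 179.83], [-69.29, 118.12], [-61.27, 80.66], [-181.25, 117.63], [-171.15, -9.14], [-177.46, 177.46]. Speed limits (degrees/s): [159.86, 159.86, 180, 180, 180, 180].

INTERFACE

Orientations are given as [roll, pitch, yaw] about the fixed x, y, z axes, in that order (R = Rz(yaw) Ry(pitch) Rx(roll)).
In Python, from workcell import observe, cams, ticket gives the robot as it stands.
- The arm moves only by the shell command python3 -m crank 'ROWS' [FORCE]. ROWS is text: rows parted by semicolons, each of 5 numbers parted by spaces: the gripper command: -1 is fully open, 1 is shut, values between are in proportion, then the shift along the tool's x, y, z each as a share of 80 cm, from -1 to 1, then the turn about the tool's z as a share of 180 degrees, from -1 to 1. In form: fingers dx dy dz spin; .... A call has 1 to 8 rows; each row is the pose to reach, as a shift and turn from the pose commanded when the call began, along the tool's axes at that moment, turning the shorter way round; what a row does not reach only later rows make up. A row lasts 1/12 s, in which the tool goes at most 41.7 mm and 7.16 degrees, less where a joint would pass 70% of its speed; a pose out of reach is approached as far as the arm can. A call with a number of a shift or a turn outside -1 to 1 is refused whole. A call with a gripper value outside its range is refused whole. The fingers move at their own pace and stop on an object; FORCE is the grip in N (left out, the last holds). Time passes only in rows, so rows that repeat a pose let the fingers close. It gives the time, the measured TCP pose, the force and the opening at its end, in the units of the state.
- observe(): the state, without advancing time (a new reading comes with each control period).
- cams.read_camera(name): name is "side" or "top"; returns the picture (480x640x3 uint8, blue, green, red); there is no depth.
- cams.calibration(name): a dict with "camera_matrix" (3x3 intrinsics, pixels), "camera_from_world" (4x4, takes a point from world to camera coordinates). Camera axes: x right, y down, z forward; pixel columns grow to the right and rows downward; lengths in m; the calibration is good to about 2 mm. A picture is of the moment at which its call begins. calibration takes no time and is no camera call.
- ticket.hand_in(): hands the job in, once; it reports no verdict.
The state is a dict: "time": time; "joints": joint angles; "joint_vel": joint speeds; "joint_efforts": joint torques, N m; "ee_pos": TCP position; "tcp_rot": TCP orientation; "ft_force": force on the tool from outside, world axes, zero at the start; "torque": the same for the moment, N m; "opening": finger opening in m.
Only numpy, scipy, OpenCV 4.12 (cv2) and the standard library are available. Lean on these libraries where they do the work, as an engineer would, in place of code of your own. Each camera call takes 0.05 s, during which the arm holds its last target.

TASK

Fit the loose bronze wear strip into the long shallow pocket in the way plate of the mould slide bed: the strip must drop in and lie flat and fully home, and it may only be pressed lightly. Then push the slide along its rails, over the seated strip, right up to the end stop. Leave the oil stone and the two guide bushes where they are.

Things in the scene. Friction and masses are not known exactly. Their poses are not given: they have to be found in the camera images.
- strip_centre (a point): Centre, half-way up, of the loose bronze-coloured wear strip: a plain flat bar 24 x 90 x 10 mm (0.13 to 0.25 kg) lying flat on the table to the right of the bed. x runs across the 24 mm width, y along the 90 mm length, z up. Grip it across the 24 mm. A stack of mould plates, 330 mm high, stands behind it and the bed (x over 0.575 m, y under -0.1 m): keep the arm in front of it.
- slide_bed: Fixed steel slide bed, 270 x 150 mm, a dark gib rail along each long side (91 mm apart, 50 mm high). Origin: centre of its underside, at table height; x along the rails towards the end stop, y across, z up. Between the rails lies the bright way plate, 90 mm wide, top face at z = 28 mm, with the strip's pocket. The strip's centre is at z = 33 mm lying on the plate, 27 mm when home.
- pocket_stretch (a point): Point on the way plate's top face, bed axes, mid-way in the stretch where the pocket can be: 93 (x) x 27 (y) x 6 mm deep, 1 mm chamfers, on the centre line y = 0. The plate is slotted and screwed down where the stroke needs it, so the pocket's centre is up to 13 mm before or behind this point along x, not told by the state: found by feel or sight. The seated strip stands 4 mm proud.
- end_stop (a point): Middle of the face, turned to the slide, of the end stop: a low dark block across the far end of the bed (14 mm thick, 88 mm wide, 17 mm higher than the way plate). Axes as the bed's.
- slide (a joint): Travel of the steel slide along the bed's +x, m: 0 fully back, 0.19 at the end stop; starts at 0 to 0.02 and stays where left; 2 to 5 N push it. It is 60 mm long, centred at bed x = -100 mm + travel. Its sole is 5.5 mm over the way plate: it clears a strip that is home by 1.5 mm and jams on one that is not. A side core (20 mm diameter, lowest point 15 mm over the sole) juts 22 mm from its front.
- slide_heel (a point): Centre of the slide's heel, the upright block on top of the slide: 24 (x) x 40 (y) x 24 mm high, axes as the bed's, 84 mm over the table, 14 mm behind the slide's centre. The top of the slide around it is 12 mm below this point; the heel's rear face is 12 mm behind it, the slide's rear face 16 mm behind it. Push on the rear or grip across the 40 mm.
- stone_centre (a point): Centre, half-way up, of a loose dark grey oil stone, 26 x 100 x 13 mm (y along its length), lying on the table near the strip. A bystander.
- bush_a: Loose bronze guide bush standing behind the bed, 39 mm diameter, 42 mm high; origin at the centre of its underside. A bystander.
- bush_b: A second, equal guide bush near the first. A bystander.

How it is judged (in metres and radians):
On the way, in this order (a step that is already met when the one before it is completed fails the run):
1. the strip has dropped into the pocket and lies fully home in it (z of strip_centre in the frame of slide_bed between 0.0245 and 0.0285 m and y of strip_centre in the frame of slide_bed between -0.005 and 0.005 m and angle between the y axis of strip_centre and the x axis of slide_bed, either way round below 0.06 rad and angle between strip_centre's own z axis and vertical below 0.04 rad), for 0.2 s.
2. the slide has been run over the strip to the end stop (value of joint slide above 0.187 m), for 0.2 s.
At the end, for the whole second after the job is handed in: the strip lies flat and fully home in the pocket (its centre 24.5 to 28.5 mm over the bed's underside, within 5 mm of the bed's centre line, within 3 degrees of the rails, level within 2 degrees) and at rest, and the slide stands within 3 mm of the end stop (all of step 1 and value of joint slide above 0.187 m and linear speed of strip below 0.01 m/s); the robot touches nothing.
It fails at once if the strip is pressed against the bed, the way plate or the slide with more than 40 N (contact force between strip and slide_bed above 40 N).
It fails at once if the oil stone is moved by more than 15 mm (distance of stone_centre from where it was at the start of the episode above 0.015 m).
It fails at once if a guide bush is moved by more than 15 mm (distance of any of bush_a, bush_b from where it was at the start of the episode above 0.015 m).
It also fails if it takes over 64 s, if anything falls off the work surface, if the arm or the gripper's body presses on something with over 40 N, if the wrist force passes 120 N, or if a joint passes its speed limit or range.

## Working session

There is one attempt and no reset: what is moved stays moved. The work goes in short steps, Python scripts to look and compute and a shell command to move; the robot and the scene stay as the last step left them, time stands still between calls to the robot, and variables do not carry over. Pictures are saved under pics/ and viewed, and the job is handed in when it is done.

```bash
ls; mkdir -p pics
python3 - <<'E'
from workcell import observe, cams
import cv2, json, numpy as np
s=observe(); print(s)
for n in ("side","top"):
    im=cams.read_camera(n); cv2.imwrite(f"pics/{n}0.png",im)
    c=cams.calibration(n); print(n,np.round(np.array(c["camera_matrix"]),2).tolist(),np.round(np.array(c["camera_from_world"]),4).tolist())
E
```

```text
pics
{'time': 0.0, 'joints': array([ 9.13637069e+01,  2.20932815e+01,  3.79827476e-01, -2.86509928e-02,
       -6.84104801e+01, -1.48158483e+01]), 'joint_vel': array([-0.0313855 ,  0.00896741, -0.04205741,  0.03109324, -0.11025618,
       -0.06936168]), 'joint_efforts': array([ 3.31896456e-05, -3.92291307e+01,  1.88393015e+01,  4.18624341e+00,
       -4.70750907e-03, -3.34586630e-06]), 'ee_pos': array([0.14524974, 0.6072945 , 0.23019623]), 'tcp_rot': array([ 1.79873377e+02, -5.95909854e-03, -1.34627059e+01]), 'ft_force': array([-0.21329859, -0.57186737,  0.73873636]), 'torque': array([ 0.01910415, -0.04780533, -0.05904212]), 'opening': 0.08554044428179217}
side [[443.29, 0.0, 317.62], [0.0, 443.29, 239.71], [0.0, 0.0, 1.0]] [[0.9968, -0.0781, 0.0171, -0.4779], [-0.0358, -0.6273, -0.7779, 0.0096], [0.0715, 0.7748, -0.6281, 1.0972], [0.0, 0.0, 0.0, 1.0]]
top [[529.0, 0.0, 319.45], [0.0, 529.0, 235.97], [0.0, 0.0, 1.0]] [[-0.0672, -0.9977, -0.005, -0.1177], [-0.9739, 0.0667, -0.2168, 0.4896], [0.2166, -0.0097, -0.9762, 0.9544], [0.0, 0.0, 0.0, 1.0]]
```

View pics/side0.png

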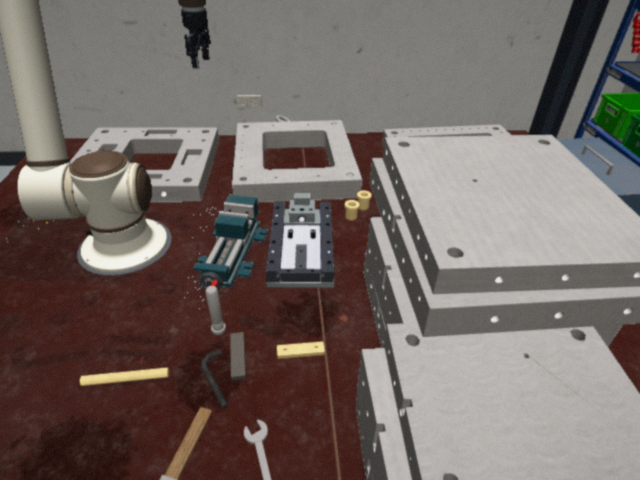

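View pics/top0.png

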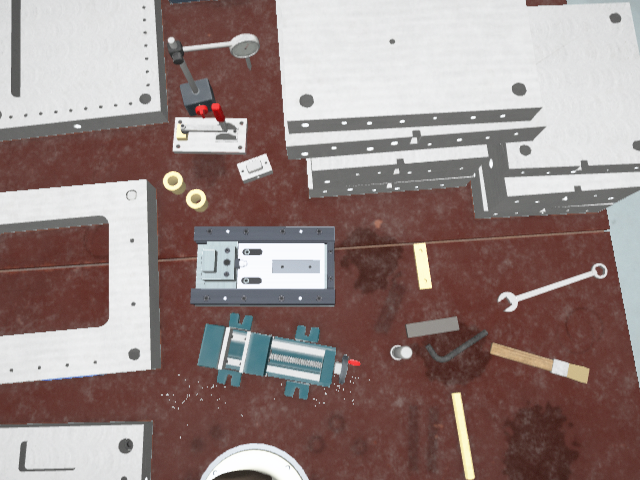

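```bash
cat > h.py <<'E'
import numpy as np, cv2
from workcell import observe, cams
def ray(n,u,v):
    c=cams.calibration(n); K=np.array(c["camera_matrix"]); T=np.array(c["camera_from_world"])
    d=T[:3,:3].T@np.linalg.solve(K,[u,v,1.]); o=-T[:3,:3].T@T[:3,3]; return o,d
def onz(n,u,v,z):
    o,d=ray(n,u,v); return o+d*(z-o[2])/d[2]
def tri(a,b):
    (o1,d1),(o2,d2)=ray("side",*a),ray("top",*b)
    A=np.stack([d1,-d2],1); t=np.linalg.lstsq(A,o2-o1,rcond=None)[0]
    p,q=o1+d1*t[0],o2+d2*t[1]; return (p+q)/2,np.linalg.norm(p-q)
def proj(n,p):
    c=cams.calibration(n); K=np.array(c["camera_matrix"]); T=np.array(c["camera_from_world"])
    q=K@(T[:3,:3]@np.array(p)+T[:3,3]); return q[:2]/q[2]
def crop(n,x0,y0,w,h,k,out,im=None):
    im=cams.read_camera(n) if im is None else im
    c=cv2.resize(im[y0:y0+h,x0:x0+w],None,fx=k,fy=k,interpolation=cv2.INTER_CUBIC)
    for x in range((x0+9)//10*10,x0+w,10):
        cv2.line(c,((x-x0)*k,0),((x-x0)*k,4+4*(x%50==0)),(0,255,0),1)
        if x%20==0: cv2.putText(c,str(x),((x-x0)*k,18),0,.35,(0,255,0))
    for y in range((y0+9)//10*10,y0+h,10):
        cv2.line(c,(0,(y-y0)*k),(4,(y-y0)*k),(0,255,0),1); cv2.putText(c,str(y),(6,(y-y0)*k),0,.35,(0,255,0))
    cv2.imwrite(out,c)
E
python3 - <<'E'
from h import *
t=cv2.imread("pics/top0.png"); s=cv2.imread("pics/side0.png")
crop("top",180,215,160,100,5,"pics/tbed.png",t)
crop("top",390,230,90,120,5,"pics/tstrip.png",t)
crop("side",255,185,90,110,5,"pics/sbed.png",s)
crop("side",220,320,120,70,6,"pics/sstrip.png",s)
E
```

```text
(no output)
```

View pics/tbed.png

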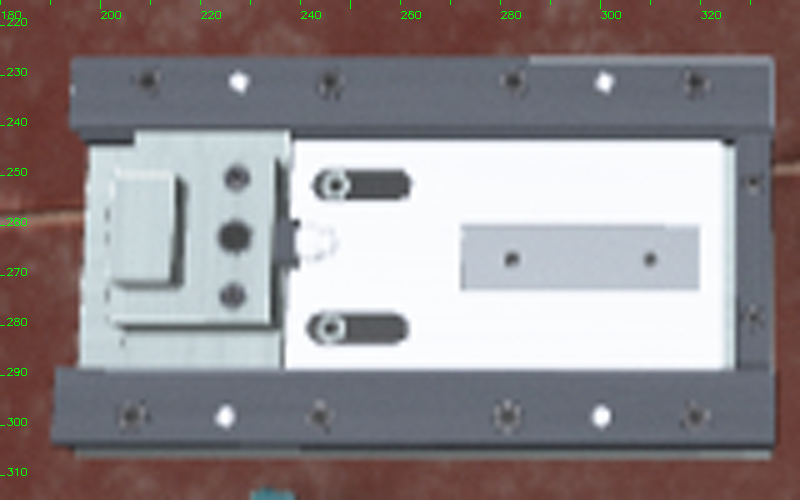

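View pics/tstrip.png

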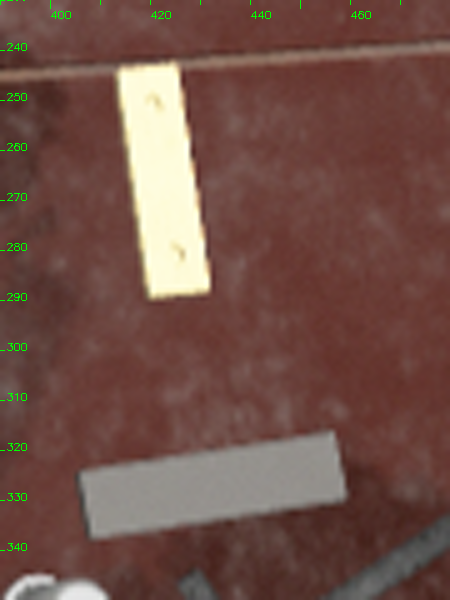

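View pics/sbed.png

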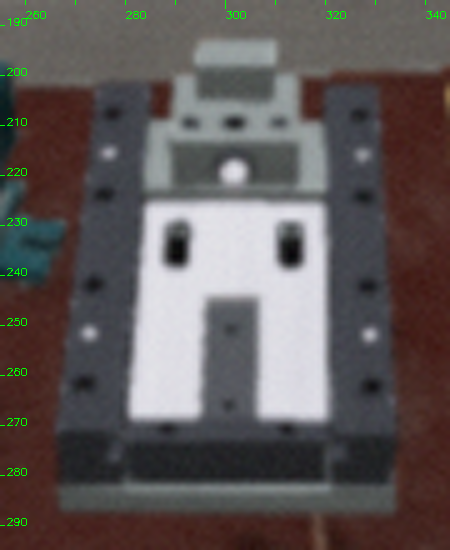

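View pics/sstrip.png

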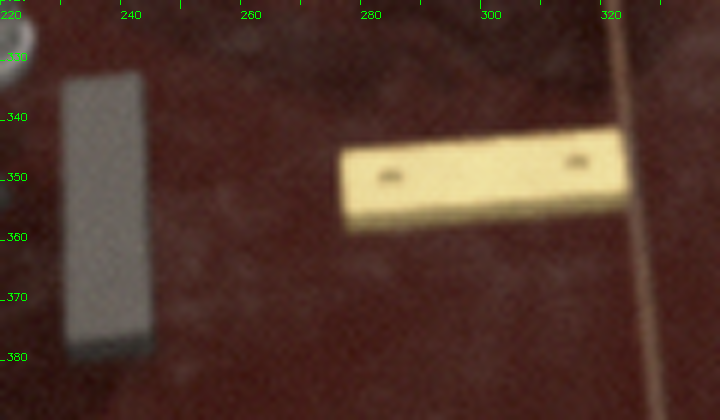

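Run:
```python
from h import *
np.set_printoptions(precision=4,suppress=True)
T={'TL':(413.6,243.6),'TR':(425.6,242.6),'BR':(432,288.4),'BL':(420,289.6)}
S={'TL':(323.5,341.3),'BL':(276.7,345),'TR':(324.7,351.7),'BR':(277.5,355.8)}
P=[]
for k in T:
    p,e=tri(S[k],T[k]); print(k,p,round(e,4), onz("top",*T[k],.01),onz("side",*S[k],.01)); P.append(onz("top",*T[k],.01))
P=np.array(P);c=P.mean(0); a=(P[0]+P[1]-P[2]-P[3])/2; print("strip c",c,"len",np.linalg.norm(a),"ang",np.degrees(np.arctan2(a[1],a[0])))
print("pocket tri",tri((296.4,244.6),(272,273)),tri((306.6,244.6),(272,260)))
q=np.array([onz("top",u,v,.028) for u,v in [(272,260),(319.8,260),(319.8,273),(272,273)]]);print(q,q.mean(0))
q=np.array([onz("top",u,v,.05) for u,v in [(194.4,226.6),(334.8,226.6),(335,303.6),(190.4,303.6)]]);print("rails",q,q.mean(0))
d=q[1]-q[0];print(np.degrees(np.arctan2(d[1],d[0])));d=q[2]-q[3];print(np.degrees(np.arctan2(d[1],d[0])))
q=np.array([onz("side",u,v,.05) for u,v in [(274,202),(380-50,202),(392/1-60,270)]]);print(q)
# slot/plate edges, heel
print("heel top", [onz("top",180+x/5,215+y/5,.096) for x,y in [(112,170),(175,170),(172,286),(112,286)]])
# stone, bushes
print("stone",onz("top",432.5,327.5,.013))
print("bush",onz("top",173,181,.042),onz("top",196,199,.042))
```

```text
TL [ 0.4635 -0.3365  0.0072] 0.0019 [ 0.462 -0.336  0.01 ] [ 0.4641 -0.3385  0.01  ]
TR [ 0.4638 -0.3606  0.0065] 0.0015 [ 0.4624 -0.3599  0.01  ] [ 0.4643 -0.3631  0.01  ]
BR [ 0.3731 -0.3632  0.005 ] 0.0031 [ 0.371  -0.3623  0.01  ] [ 0.3748 -0.3666  0.01  ]
BL [ 0.372  -0.3392  0.0068] 0.0027 [ 0.3703 -0.3388  0.01  ] [ 0.3734 -0.3414  0.01  ]
strip c [ 0.4164 -0.3492  0.01  ] len 0.09154778386383407 ang 1.5972215887694623
pocket tri (array([ 0.422 , -0.054 ,  0.0208]), np.float64(0.0026399023781258873)) (array([ 0.4471, -0.0553,  0.0208]), np.float64(0.001726497002543327))
[[ 0.4449 -0.056   0.028 ]
 [ 0.4386 -0.1483  0.028 ]
 [ 0.4133 -0.1466  0.028 ]
 [ 0.4196 -0.0547  0.028 ]] [ 0.4291 -0.1014  0.028 ]
rails [[ 0.5161  0.0879  0.05  ]
 [ 0.4977 -0.1812  0.05  ]
 [ 0.3508 -0.1708  0.05  ]
 [ 0.369   0.0977  0.05  ]] [ 0.4334 -0.0416  0.05  ]
-93.92111751363186
-93.87803955511257
[[ 0.3709  0.0896  0.05  ]
 [ 0.5176  0.0819  0.05  ]
 [ 0.4957 -0.1798  0.05  ]]
heel top [array([0.4614, 0.0634, 0.096 ]), array([0.4599, 0.0406, 0.096 ]), array([0.4174, 0.0427, 0.096 ]), array([0.4189, 0.0643, 0.096 ])]
stone [ 0.2963 -0.3541  0.013 ]
bush [0.6138 0.1305 0.042 ] [0.5737 0.0858 0.042 ]
```

```bash
cat >> h.py <<'E'
from scipy.spatial.transform import Rotation as Ro
def plan(p,yaw=None,s=None):
    s=observe() if s is None else s
    R=Ro.from_euler('xyz',s['tcp_rot'],degrees=True).as_matrix()
    d=R.T@(np.array(p)-s['ee_pos'])/.8
    t=0 if yaw is None else -((yaw-s['tcp_rot'][2]+180)%360-180)/180
    print("shift",np.round(d,4),"spin",round(t,4),"rows",round(np.linalg.norm(d)*.8/.0417,1),round(abs(t)*180/7.16,1))
E
python3 - <<'E'
from h import *
plan([.45,.2,.25],-80)
E
```

```text
shift [ 0.489   0.4065 -0.0238] spin 0.3696 rows 12.2 9.3
```

```bash
python3 -m crank '-1 0.489 0.4065 -0.024 0.37; -1 0.489 0.4065 -0.024 0.37; -1 0.489 0.4065 -0.024 0.37; -1 0.489 0.4065 -0.024 0.37; -1 0.489 0.4065 -0.024 0.37; -1 0.489 0.4065 -0.024 0.37; -1 0.489 0.4065 -0.024 0.37; -1 0.489 0.4065 -0.024 0.37' 40
python3 - <<'E'
from h import *
s=observe();print(s['joints'],s['tcp_rot'],s['joint_vel'])
plan([.45,.0,.25],-120)
plan([.416,-.15,.20],-178.4)
E
```

```text
time: 0.77
ee_pos: [0.3455, 0.3391, 0.2438]
tcp_rot: [180.0, -0.0, -71.1]
ft_force: [0.3, 0.1, -0.3]
opening: 0.0857
[ 6.37355122e+01  7.64340365e+00 -1.74608175e+01 -1.11565312e-02
 -6.49156270e+01 -4.48051200e+01] [ 1.79978798e+02 -6.81932660e-03 -7.10743381e+01] [-54.36381744  -9.12433604  -8.2549153    0.28618484  -0.68671486
 -31.04171306]
shift [ 0.4433  0.0139 -0.0077] spin 0.2718 rows 8.5 6.8
shift [0.6069 0.1149 0.0549] spin 0.5963 rows 11.9 15.0
```

```bash
python3 -m crank '-1 0.443 0.014 0 0.27; -1 0.443 0.014 0 0.27; -1 0.443 0.014 0 0.27; -1 0.443 0.014 0 0.27; -1 0.443 0.014 0 0.27; -1 0.443 0.014 0 0.27; -1 0.443 0.014 0 0.27; -1 0.443 0.014 0 0.27'
python3 - <<'E'
from h import *
plan([.416,-.349,.12],-178.4)
E
```

```text
time: 1.43
ee_pos: [0.4447, 0.0211, 0.2439]
tcp_rot: [180.0, 0.0, -119.5]
ft_force: [1.1, 0.3, -0.0]
opening: 0.0854
shift [ 0.4202 -0.1968  0.1547] spin 0.3271 rows 9.4 8.2
```

```bash
python3 -m crank '-1 0.42 -0.197 0.155 0.327; -1 0.42 -0.197 0.155 0.327; -1 0.42 -0.197 0.155 0.327; -1 0.42 -0.197 0.155 0.327; -1 0.42 -0.197 0.155 0.327; -1 0.42 -0.197 0.155 0.327; -1 0.42 -0.197 0.155 0.327; -1 0.42 -0.197 0.155 0.327';python3 -m crank '0.0 0 0 0 0; 0.0 0 0 0 0; 0.0 0 0 0 0; 0.0 0 0 0 0'
python3 - <<'E'
from h import *
plan([.416,-.349,.05],-178.4)
s=observe();print(s['joint_vel'])
E
```

```text
time: 2.1
ee_pos: [0.4208, -0.294, 0.1374]
tcp_rot: [180.0, -0.0, -177.0]
ft_force: [1.0, 1.3, 0.2]
opening: 0.0854
time: 2.43
ee_pos: [0.4219, -0.2914, 0.1386]
tcp_rot: [-180.0, 0.0, -176.5]
ft_force: [0.2, 0.2, -0.2]
opening: 0.0429
shift [ 0.0117 -0.0714  0.1108] spin 0.0103 rows 2.5 0.3
[ 0.94308388 -0.65756856  0.02344319  0.09389672  0.1607979  -0.00646439]
```

```bash
python3 -m crank '0 0.012 -0.0715 0.085 0.01; 0 0.012 -0.0715 0.085 0.01; 0 0.012 -0.0715 0.085 0.01; 0 0.012 -0.0715 0.085 0.01; 0 0.012 -0.0715 0.085 0.01; 0 0.012 -0.0715 0.085 0.01'
python3 - <<'E'
from h import *
s=observe();print(s['ee_pos'],s['tcp_rot'],s['opening'])
t=cams.read_camera("top"); d=cams.read_camera("side")
crop("top",350,220,120,120,6,"pics/t2.png",t); crop("side",250,270,110,110,6,"pics/s2.png",d)
print(proj("top",s['ee_pos']),proj("side",s['ee_pos']))
E
```

```text
time: 2.93
ee_pos: [0.4168, -0.3491, 0.072]
tcp_rot: [-179.9, 0.2, -178.3]
ft_force: [0.5, 0.4, 0.1]
opening: 0.0427
[ 0.41678322 -0.34910278  0.07199858] [-1.79913468e+02  1.55411536e-01 -1.78304793e+02] 0.04265799494077898
[428.90209454 260.22256959] [299.10035356 325.84706444]
```

View pics/t2.png

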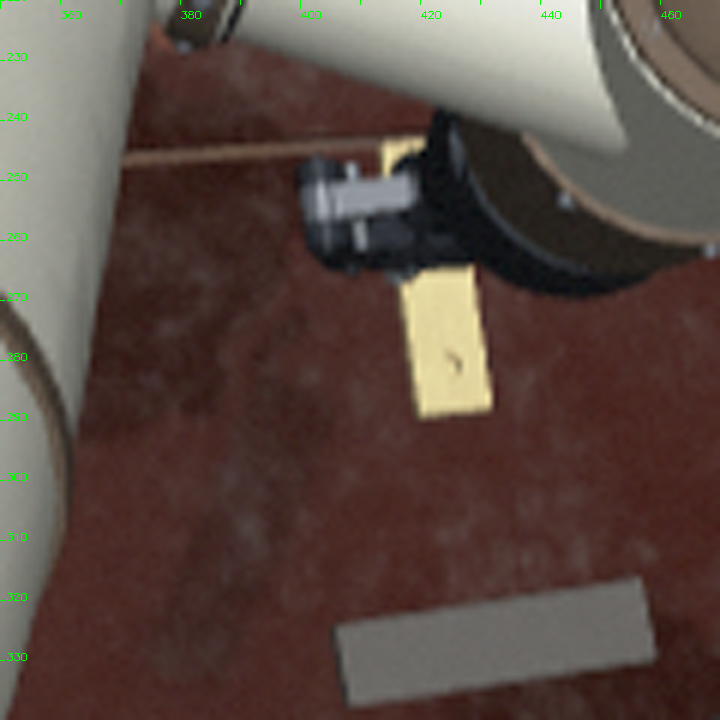

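View pics/s2.png

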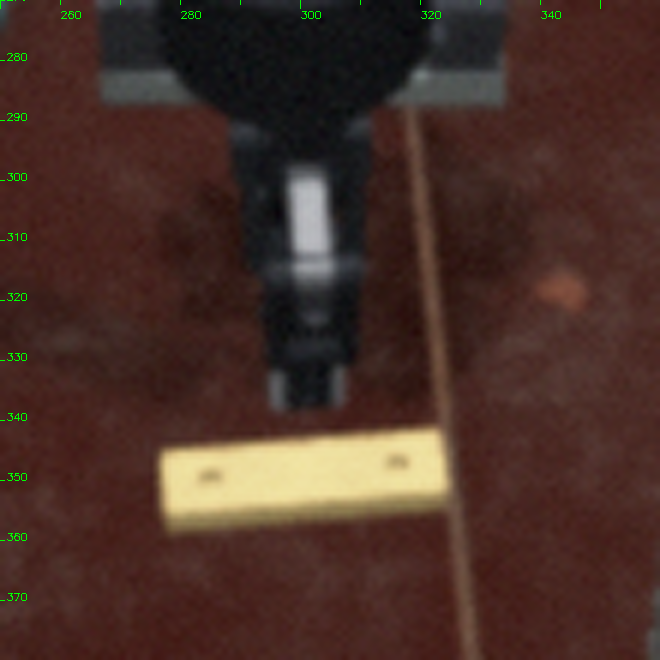

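Run:
```python
from h import *
for y in (-.370,-.384):
  for x in (.4058,.4278): 
    for z in (.073,.078): print(y,x,z,proj("side",[x,y,z]))
print(proj("top",[.4168,-.328,.076]),proj("top",[.4168,-.314,.09]))
plan([.4168,-.3492,.02],-178.4)
```

```text
-0.37 0.4058 0.073 [293.49618687 334.8644286 ]
-0.37 0.4058 0.078 [293.44821275 333.06131177]
-0.37 0.4278 0.073 [305.76789493 334.23663662]
-0.37 0.4278 0.078 [305.76867028 332.43461132]
-0.384 0.4058 0.073 [293.781274   341.15617098]
-0.384 0.4058 0.078 [293.73378072 339.35331003]
-0.384 0.4278 0.073 [306.22212005 340.50708039]
-0.384 0.4278 0.078 [306.22473206 338.70523999]
[417.91276921 260.60900809] [411.5914196  259.80497805]
shift [0.     0.0001 0.0651] spin 0.0004 rows 1.2 0.0
```

```bash
python3 -m crank '0 0 0 0.04 0; 0 0 0 0.065 0; 0 0 0 0.075 0; 0 0 0 0.083 0; 0 0 0 0.083 0; 0 0 0 0.083 0; 0 0 0 0.083 0' 40
python3 - <<'E'
from h import *
s=observe();print(s['ee_pos'],s['tcp_rot'],s['opening'],s['ft_force'])
crop("side",250,270,110,110,6,"pics/s3.png")
E
```

```text
time: 3.62
ee_pos: [0.4164, -0.3502, 0.0051]
tcp_rot: [-179.9, 0.1, -178.4]
ft_force: [-0.2, 0.3, -0.2]
opening: 0.0428
[ 0.41636908 -0.35018039  0.00510943] [-1.79928049e+02  1.29022477e-01 -1.78414890e+02] 0.04277113387224001 [-0.2378105   0.30873085 -0.24449609]
```

View pics/s3.png

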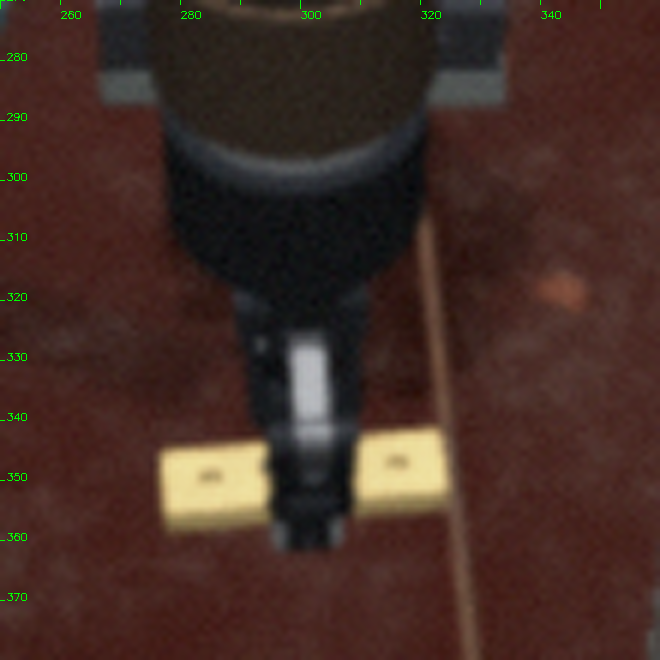

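```bash
python3 -m crank '0 0 0 0.004 0; 0 0 0 0.004 0; 1 0 0 0.004 0; 1 0 0 0.004 0; 1 0 0 0.004 0; 1 0 0 0.004 0; 1 0 0 0.004 0; 1 0 0 0.004 0' 40
python3 - <<'E'
from h import *
s=observe();print(s['ee_pos'],s['tcp_rot'],s['opening'],s['ft_force'])
crop("side",250,270,110,110,6,"pics/s4.png")
E
```

```text
time: 4.33
ee_pos: [0.4156, -0.35, 0.001]
tcp_rot: [-180.0, 0.0, -178.4]
ft_force: [-0.1, 0.3, 4.6]
opening: 0.0222
[ 0.41557333 -0.34997473  0.00101464] [-1.79978206e+02  2.65740520e-02 -1.78434897e+02] 0.022213977894897693 [-0.11470698  0.27156779  4.64964617]
```

View pics/s4.png

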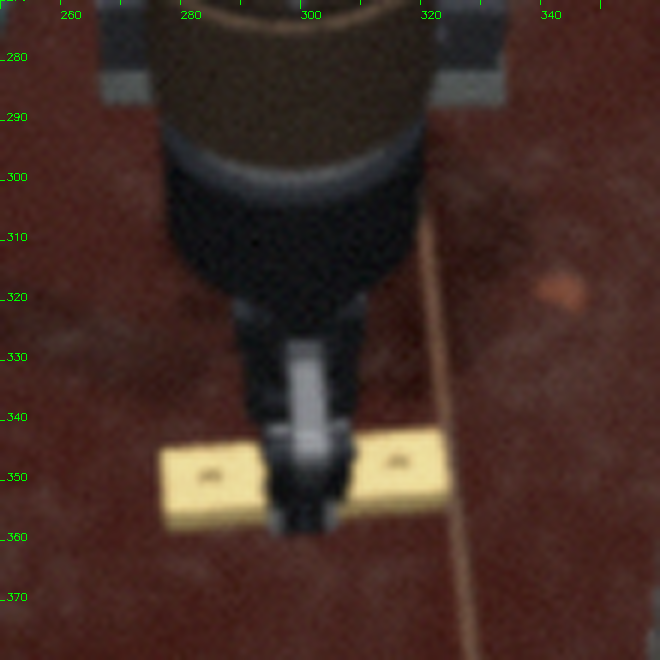

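Run:
```python
from h import *
print("strip near edge bottom/top",proj("side",[.4156,-.3615,0]),proj("side",[.4156,-.3615,.01]))
for y in (-.362,-.369,-.376):
  for z in (0,.004,.008): print(y,z,proj("side",[.4156,y,z]))
```

```text
strip near edge bottom/top [299.12366527 355.64638873] [299.07547657 352.40996241]
-0.362 0 [299.13565769 355.86372214]
-0.362 0.004 [299.11649514 354.57498541]
-0.362 0.008 [299.09721815 353.27855239]
-0.369 0 [299.3047117  358.92741465]
-0.369 0.004 [299.28593174 357.63952144]
-0.369 0.008 [299.2670389 356.3438871]
-0.376 0 [299.47596043 362.03088099]
-0.376 0.004 [299.45757466 360.74396225]
-0.376 0.008 [299.43907765 359.44925772]
```

```bash
python3 -m crank '1 0 0 -0.01 0; 1 0 0 -0.04 0; 1 0 0 -0.08 0; 1 0 0 -0.12 0; 1 0 0 -0.12 0; 1 0 0 -0.12 0; 1 0 0 -0.12 0'
python3 - <<'E'
from h import *
s=observe();print(s['opening'],s['ft_force'])
crop("side",250,250,110,110,6,"pics/s5.png")
plan([.4291,-.1014,.10],-93.9)
E
```

```text
time: 4.97
ee_pos: [0.4144, -0.3491, 0.0959]
tcp_rot: [179.9, -0.1, -178.5]
ft_force: [0.7, 0.1, -3.4]
opening: 0.0227
0.02267212545229305 [ 0.7360565  0.0998733 -3.3815521]
shift [-0.027   0.3089 -0.0054] spin -0.4699 rows 6.0 11.8
```

View pics/s5.png

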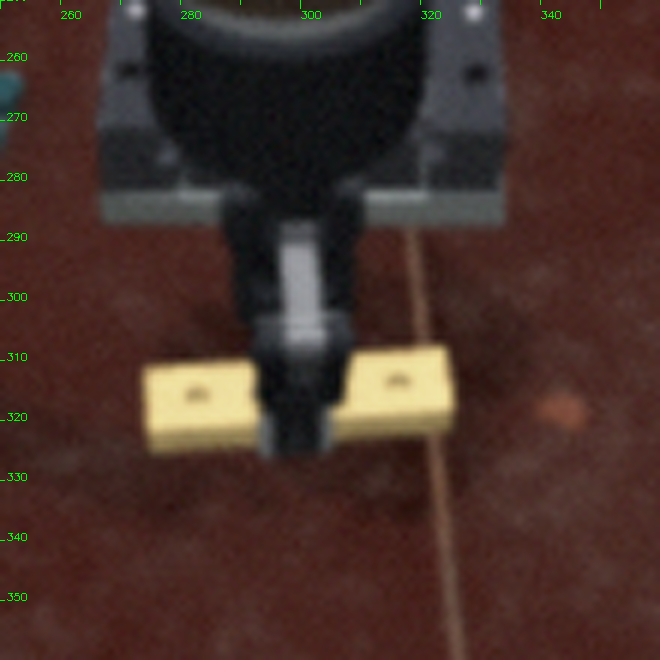

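```bash
python3 -m crank '1 -0.015 0.15 0 -0.25; 1 -0.027 0.309 0 -0.47; 1 -0.027 0.309 0 -0.47; 1 -0.027 0.309 0 -0.47; 1 -0.027 0.309 0 -0.47; 1 -0.027 0.309 0 -0.47; 1 -0.027 0.309 0 -0.47; 1 -0.027 0.309 0 -0.47'
python3 - <<'E'
from h import *
plan([.4291,-.1014,.05],-93.9)
E
```

```text
time: 5.68
ee_pos: [0.4294, -0.0997, 0.0954]
tcp_rot: [179.8, -0.1, -120.5]
ft_force: [0.6, -0.2, -1.4]
opening: 0.0227
shift [ 0.0019 -0.0009  0.0567] spin -0.1477 rows 1.1 3.7
```

```bash
python3 -m crank '1 0.001 0 0 -0.147; 1 0.001 0 0 -0.147; 1 0.001 0 0 -0.147; 1 0.001 0 0 -0.147; 1 0.001 0 0 -0.147; 1 0.001 0 0.03 -0.147; 1 0.001 0 0.03 -0.147; 1 0.001 0 0.03 -0.147'
python3 - <<'E'
from h import *
plan([.4291,-.1014,.05],-93.9)
s=observe();print(s['ee_pos'],s['tcp_rot'],s['opening'])
t=cams.read_camera("top"); d=cams.read_camera("side")
crop("top",230,215,120,100,6,"pics/t6.png",t); crop("side",255,200,90,100,6,"pics/s6.png",d)
E
```

```text
time: 6.35
ee_pos: [0.4281, -0.1031, 0.0713]
tcp_rot: [179.7, -0.1, -94.8]
ft_force: [-0.8, 0.0, -1.9]
opening: 0.0231
shift [-0.0022 -0.0012  0.0266] spin -0.0049 rows 0.5 0.1
[ 0.42809404 -0.10305077  0.07126253] [ 1.79691209e+02 -6.14972913e-02 -9.47894888e+01] 0.023118606784400256
```

View pics/t6.png

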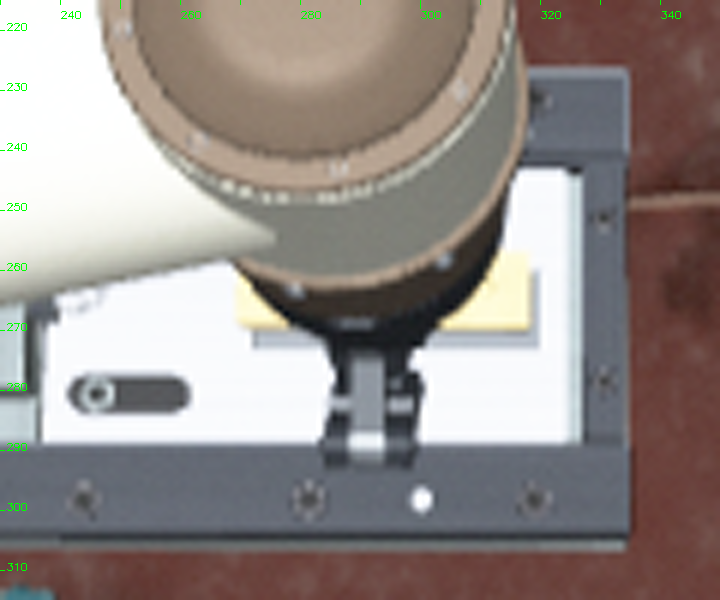

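View pics/s6.png

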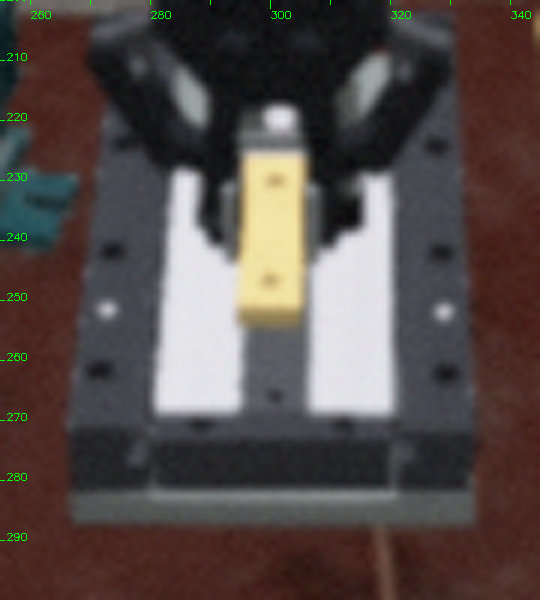

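Run:
```python
from h import *
np.set_printoptions(precision=4,suppress=True)
th=np.radians(-93.9); B=np.array([.4334,-.0416]); ex=np.array([np.cos(th),np.sin(th)]); ey=np.array([-ex[1],ex[0]])
def bed(p): d=np.array(p)[:2]-B; return np.array([d@ex,d@ey])
for z in (.078,.08,.082):
  L=onz("top",269.7,269.7,z);R=onz("top",318.5,269.8,z);U=onz("top",318.2,257,z)
  d=R-L; print(z,"L,R,U bed",bed(L),bed(R),bed(U),"ang",np.degrees(np.arctan2(d[1],d[0])),"len",np.linalg.norm(d))
print("pocket top bed",[bed(onz("top",u,v,.028)) for u,v in [(272,272.8),(319.7,272.8),(272,260),(319.8,260)]])
print("tcp bed",bed([.4281,-.1031]))
# side
print("strip side",[bed(onz("side",u,v,.08)) for u,v in [(294.5,251.3),(305.5,251.3),(295.5,225.3),(306,225.3)]])
print("pocket side",[bed(onz("side",u,v,.028)) for u,v in [(296.4,244.6),(306.6,244.6),(295.2,265),(306.3,265)]])
```

```text
0.078 L,R,U bed [ 0.0145 -0.0143] [ 0.1039 -0.0145] [0.1033 0.0093] ang -94.01519339870278 len 0.08942568238073635
0.08 L,R,U bed [ 0.0147 -0.0146] [ 0.1039 -0.0148] [0.1034 0.009 ] ang -94.0151933987028 len 0.08923923092858771
0.082 L,R,U bed [ 0.0149 -0.0149] [ 0.1039 -0.0151] [0.1034 0.0086] ang -94.01519339870279 len 0.08905277947643903
pocket top bed [array([ 0.014 , -0.0125]), array([ 0.1059, -0.0125]), array([0.0135, 0.0125]), array([0.1061, 0.0125])]
tcp bed [ 0.0617 -0.0011]
strip side [array([ 0.1071, -0.0101]), array([0.1069, 0.0138]), array([ 0.0135, -0.0106]), array([0.0132, 0.0139])]
pocket side [array([ 0.0213, -0.0089]), array([0.0211, 0.0155]), array([ 0.094 , -0.0097]), array([0.0937, 0.0155])]
```

```bash
python3 -m crank '1 0.0005 -0.0025 0 0; 1 0.0005 -0.0025 0.02 0; 1 0.0005 -0.0025 0.035 0; 1 0.0005 -0.0025 0.044 0; 1 0.0005 -0.0025 0.044 0; 1 0.0005 -0.0025 0.044 0; 1 0.0005 -0.0025 0.044 0'
python3 - <<'E'
from h import *
s=observe();print(s['ee_pos'],s['tcp_rot'],s['ft_force'])
t=cams.read_camera("top"); d=cams.read_camera("side")
crop("top",255,235,90,70,8,"pics/t7.png",t); crop("side",275,210,60,70,8,"pics/s7.png",d)
E
```

```text
time: 7.03
ee_pos: [0.4325, -0.1034, 0.0382]
tcp_rot: [-179.9, 0.0, -94.7]
ft_force: [0.6, 0.2, -1.7]
opening: 0.0223
[ 0.43252289 -0.10336074  0.03815245] [-1.79912941e+02  5.69660843e-03 -9.46758558e+01] [ 0.63268152  0.18575096 -1.68887506]
```

View pics/t7.png

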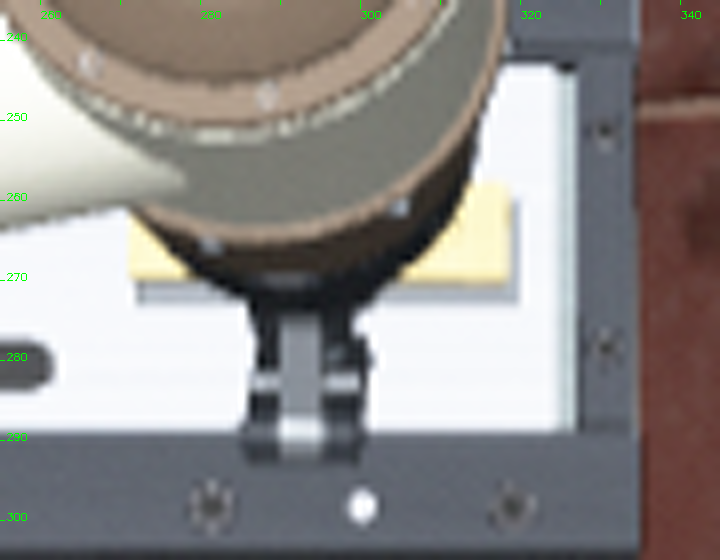

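View pics/s7.png

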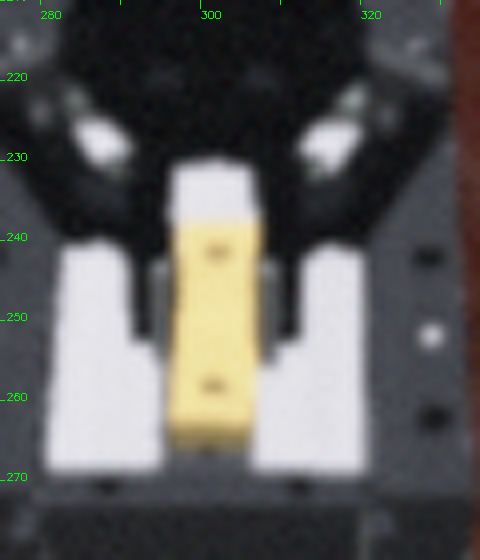

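```bash
cat >> h.py <<'E'
np.set_printoptions(precision=4,suppress=True)
th=np.radians(-93.9); B=np.array([.4334,-.0416]); ex=np.array([np.cos(th),np.sin(th)]); ey=np.array([-ex[1],ex[0]])
def bed(p): d=np.array(p)[:2]-B; return np.array([d@ex,d@ey])
E
python3 - <<'E'
from h import *
for z in (.045,.047):
  print(z,"top strip",[bed(onz("top",u,v,z)) for u,v in [(271,270.1),(318.5,270.25),(318.9,257.9)]])
  print("side strip",[bed(onz("side",u,v,z)) for u,v in [(295.5,263.3),(306.6,263.5),(296.9,237.6),(307.3,237.6)]])
print("top pocket",[bed(onz("top",u,v,.028)) for u,v in [(272.1,272.75),(319.5,272.6)]])
print("side pocket",[bed(onz("side",u,v,.028)) for u,v in [(295.4,267.5),(306.5,267.5)]])
for i in range(3): print("tcp bed",bed(observe()['ee_pos']))
E
```

```text
0.045 top strip [array([ 0.0137, -0.0099]), array([ 0.1037, -0.0102]), array([0.1044, 0.0135])]
side strip [array([ 0.1071, -0.0084]), array([0.1075, 0.0163]), array([ 0.0157, -0.0077]), array([0.0154, 0.0171])]
0.047 top strip [array([ 0.0139, -0.0102]), array([ 0.1037, -0.0105]), array([0.1044, 0.0132])]
side strip [array([ 0.1093, -0.0083]), array([0.1098, 0.0163]), array([ 0.0182, -0.0076]), array([0.0179, 0.0171])]
top pocket [array([ 0.0142, -0.0124]), array([ 0.1055, -0.0121])]
side pocket [array([ 0.1023, -0.009 ]), array([0.1021, 0.016 ])]
tcp bed [0.0616 0.0032]
tcp bed [0.0616 0.0032]
tcp bed [0.0616 0.0032]
```

```bash
python3 -m crank '1 0.001 0.001 0 0; 1 0.001 0.001 0.005 0; 1 0.001 0.001 0.009 0; 1 0.001 0.001 0.009 0; 1 0.001 0.001 0.009 0' 20;  python3 -m crank '1 0 0 0.001 0; 1 0 0 0.001 0; 1 0 0 0.001 0; 1 0 0 0.001 0'
python3 - <<'E'
from h import *
s=observe();print(s['ee_pos'],s['tcp_rot'],s['ft_force'],bed(s['ee_pos']))
t=cams.read_camera("top"); d=cams.read_camera("side")
crop("top",255,235,90,70,8,"pics/t8.png",t); crop("side",275,210,60,70,8,"pics/s8.png",d)
E
```

```text
time: 7.55
ee_pos: [0.4307, -0.1041, 0.0299]
tcp_rot: [180.0, -0.0, -94.7]
ft_force: [0.1, 0.1, -1.8]
opening: 0.0227
time: 7.88
ee_pos: [0.431, -0.1041, 0.0295]
tcp_rot: [-180.0, -0.0, -94.7]
ft_force: [0.1, 0.3, -1.5]
opening: 0.0228
[ 0.431  -0.1041  0.0295] [-179.9963   -0.0009  -94.6845] [ 0.1185  0.3465 -1.5421] [0.0625 0.0018]
```

View pics/t8.png

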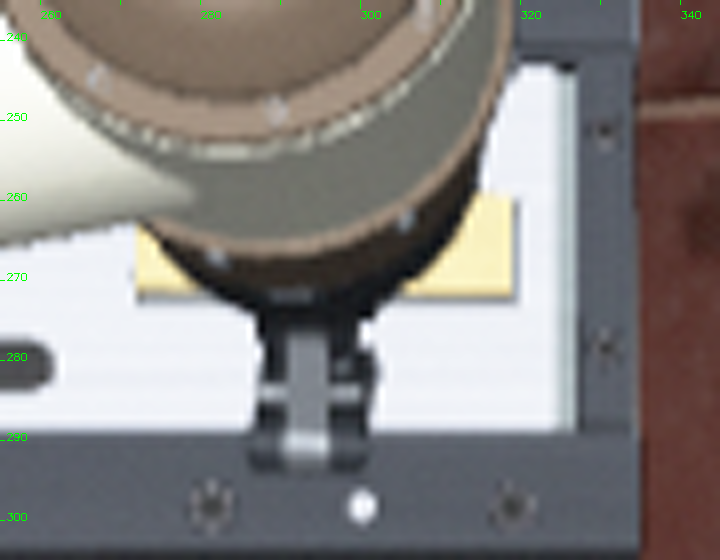

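View pics/s8.png

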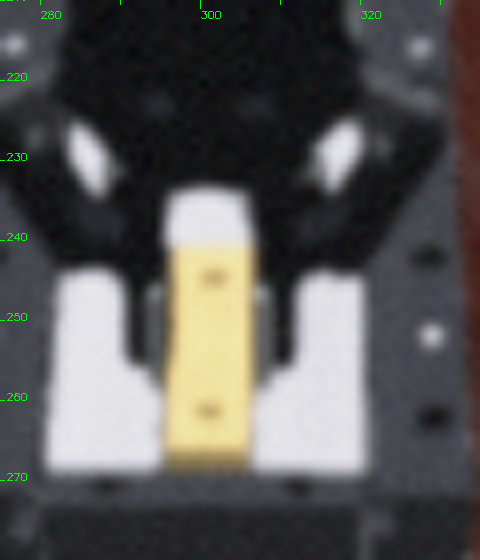

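```bash
python3 -m crank '1 0 0 0.0006 0; 1 0 0 0.0012 0; 1 0 0 0.0018 0; 1 0 0 0.0018 0'; python3 -m crank '1 0 0 0.0006 0; 1 0 0 0.0012 0; 1 0 0 0.0012 0; 1 0 0 0.0012 0'
python3 - <<'E'
from h import *
d=cams.read_camera("side");crop("side",275,210,60,70,8,"pics/s9.png",d)
s=observe(); print(s['ee_pos'],s['ft_force'])
E
```

```text
time: 8.32
ee_pos: [0.431, -0.1041, 0.0282]
tcp_rot: [-180.0, -0.0, -94.7]
ft_force: [-1.6, 0.3, 1.5]
opening: 0.0226
time: 8.65
ee_pos: [0.431, -0.1041, 0.0281]
tcp_rot: [-180.0, -0.0, -94.7]
ft_force: [-3.3, 1.4, 10.4]
opening: 0.0228
[ 0.431  -0.1041  0.0281] [-3.1823  2.1904 10.3234]
```

View pics/s9.png

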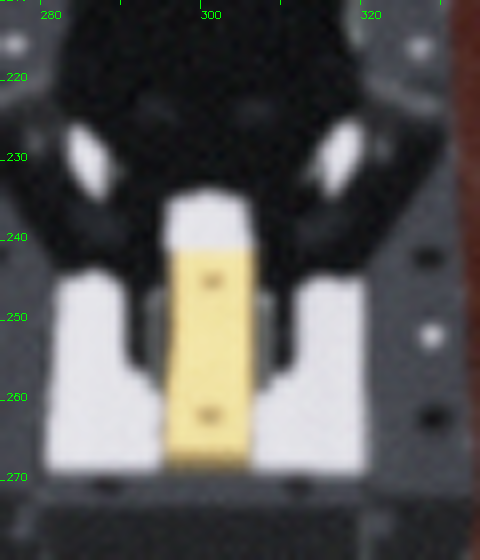

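```bash
python3 -m crank '1 0 0.0005 0 0; 1 0 0.001 0 0; 1 0 0.001 0 0; 1 0 0.001 0 0';  python3 -m crank '1 -0.0005 0 0 0; 1 -0.001 0 0 0; 1 -0.001 0 0 0; 1 -0.001 0 0 0'
```

```text
time: 9.03
ee_pos: [0.431, -0.1041, 0.0281]
tcp_rot: [-179.9, -0.0, -94.6]
ft_force: [-2.2, -0.4, 8.4]
opening: 0.0227
time: 9.37
ee_pos: [0.431, -0.1039, 0.0281]
tcp_rot: [-179.9, -0.1, -94.6]
ft_force: [-0.9, -4.0, 7.2]
opening: 0.0227
```

```bash
python3 -m crank '1 0 0 -0.0025 0; 1 0 0 -0.004 0; 1 0 0 -0.004 0; 1 0 0 -0.004 0';  python3 - <<'E'
from h import *
t=cams.read_camera("top"); d=cams.read_camera("side")
crop("top",260,245,70,40,11,"pics/t10.png",t); crop("side",285,225,35,50,12,"pics/s10.png",d)
s=observe(); print(s['ee_pos'],s['ft_force'],s['torque'],bed(s['ee_pos']))
E
```

```text
time: 9.7
ee_pos: [0.4301, -0.1031, 0.0301]
tcp_rot: [180.0, 0.0, -94.7]
ft_force: [-0.6, 0.0, -1.3]
opening: 0.0226
[ 0.43   -0.1031  0.03  ] [ 0.304  -0.0068 -2.0827] [ 0.0275 -0.0302 -0.0454] [0.0616 0.0008]
```

View pics/t10.png

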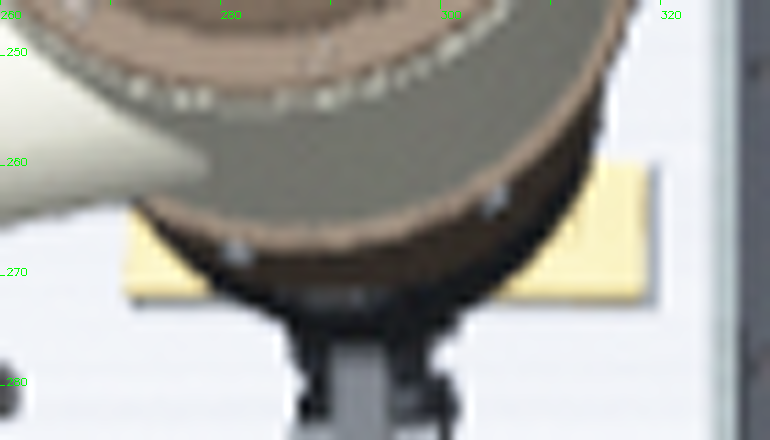

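View pics/s10.png

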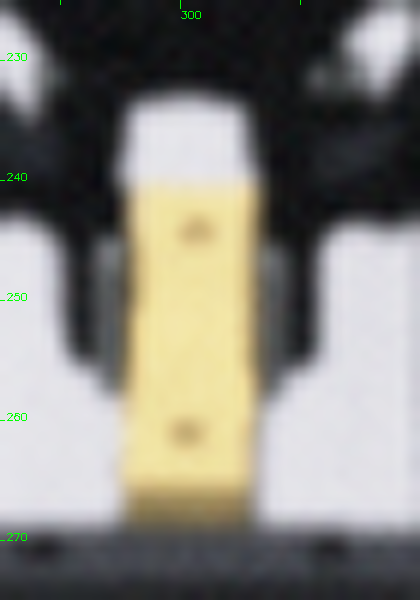

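Run:
```python
from h import *
print([bed(onz("top",u,v,.039)) for u,v in [(271.4,271.6),(318.6,271.8),(318.6,259.8)]])
print([bed(onz("top",u,v,.028)) for u,v in [(271.8,272.6),(319.5,272.6)]])
print([bed(onz("side",u,v,.039)) for u,v in [(285+122/12,225+487/12),(285+255/12,225+487/12),(285+130/12,225+183/12),(285+257/12,225+183/12)]])
print([bed(onz("side",u,v,.028)) for u,v in [(285+122/12,268),(285+260/12,268)]])
# pocket from original images, finer
t=cv2.imread("pics/top0.png").astype(int).sum(2)
for v in (262,266,270): print(v,"L",t[v,268:276],"R",t[v,316:324])
for u in (276,290,300,316): print(u,"U",t[256:264,u],"D",t[269:277,u])
```

```text
[array([ 0.0139, -0.0119]), array([ 0.1038, -0.0123]), array([0.1038, 0.0109])]
[array([ 0.0137, -0.0121]), array([ 0.1055, -0.0121])]
[array([ 0.108 , -0.0092]), array([0.1078, 0.0155]), array([ 0.0184, -0.0102]), array([0.0181, 0.015 ])]
[array([ 0.104 , -0.0095]), array([0.1038, 0.0164])]
262 L [752 753 754 750 661 600 592 591] R [587 584 583 605 753 753 753 752]
266 L [755 755 755 754 607 601 597 600] R [588 588 587 610 753 753 754 752]
270 L [756 757 756 753 542 599 596 599] R [595 589 588 606 756 754 755 756]
276 U [754 753 754 707 579 592 596 597] D [604 596 603 605 720 754 754 755]
290 U [753 753 755 706 580 594 591 596] D [602 601 602 596 720 754 754 755]
300 U [753 752 755 711 578 589 596 595] D [596 596 599 596 719 754 754 754]
316 U [753 753 757 736 631 583 587 588] D [592 595 594 593 717 754 754 754]
```

```bash
python3 -m crank '1 0.0015 0 0 0; 1 0.0015 0 0 0; 1 0.0015 0 0 0; 1 0.0015 0 0 0';  python3 - <<'E'
from h import *
t=cams.read_camera("top"); d=cams.read_camera("side"); cv2.imwrite("pics/t11r.png",t);cv2.imwrite("pics/s11r.png",d)
s=observe(); print(s['ee_pos'],s['tcp_rot'][2],bed(s['ee_pos']))
b=t[:,:,0].astype(int)
for v in (267,269): print(v,"L",b[v,267:276],"R",b[v,313:324])
for v in (262,): print(v,"R",b[v,313:324])
for u in (274,277,310,316): print(u,"D",b[267:277,u])
for u in (316,317): print(u,"U",b[254:264,u])
b=d[:,:,0].astype(int)
for v in (262,255,267): print("side",v,b[v,290:312])
b=cv2.imread("pics/side0.png")[:,:,0].astype(int)
for v in (250,255,262,267): print("side0",v,b[v,290:312])
E
```

```text
time: 10.13
ee_pos: [0.4301, -0.1045, 0.0302]
tcp_rot: [180.0, -0.0, -94.7]
ft_force: [0.2, 0.1, -2.0]
opening: 0.0228
[ 0.4301 -0.1044  0.0302] -94.68740892585643 [0.0629 0.001 ]
267 L [248 248 248 248 247 201 194 194 159] R [198 200 197 196 198 197 193 247 248 247 248]
269 L [249 248 249 248 247 200 199 200 200] R [198 195 195 194 194 197 158 248 247 247 247]
262 R [127 195 194 194 195 195 189 247 247 247 247]
274 D [194 200 200 199 156 157 231 248 248 249]
277 D [ 39  85 162 195 160 160 232 248 248 249]
310 D [129 180 195 198 158 158 230 247 248 248]
316 D [196 194 194 195 159 158 229 247 248 248]
316 U [247 248 248 247 249 233 196 194 194 192]
317 U [248 248 248 247 249 233 197 195 195 193]
side 262 [233 233 232 231 218 186 163 166 156 143 136 140 152 161 159 155 180 224
 230 232 233 232]
side 255 [174 127 113 107  96  90 141 162 163 164 160 164 164 165 162 132  95  91
  96 100 122 169]
side 267 [226 226 226 221 196 133  91  87  86  85  89  90  85  91  87 106 160 212
 223 225 227 226]
side0 250 [228 229 229 227 221 196 131 105  95  89  71  68  81  89  93 106 145 205
 224 227 228 227]
side0 255 [228 227 229 227 216 173 122  92  96  95  93  99  95  92  96 103 145 206
 225 229 229 227]
side0 262 [227 229 228 225 208 152 107  98  96  97  95  94  97  99  99 108 161 214
 225 230 228 227]
side0 267 [216 220 219 217 192 134  96  93  96  93  79  85  89  92  95 107 157 206
 215 220 220 218]
```

Run:
```python
from h import *
for z in (.038,.039,.040):
  print(z,[bed(onz("top",u,v,z)) for u,v in [(271.5,270.5),(318.9,270.5),(317,259.2)]])
print("pocket D,L/R",[bed(onz("top",u,v,.028)) for u,v in [(271.5,272.72),(319.4,272.72)]],"U floor", bed(onz("top",300,259.2,.022)), "U top",bed(onz("top",300,259.2,.028)))
# side: pocket edges row 262 and strip edges
f=[(294.85,262),(306.2,262)]; print("side pocket",[bed(onz("side",u,v,.028))[1] for u,v in f])
f=[(295.6,255),(305.4,255)];
for z in (.038,.040): print("side strip",[bed(onz("side",u,v,z))[1] for u,v in f])
```

```text
0.038 [array([ 0.014 , -0.0096]), array([ 0.1044, -0.0096]), array([0.1007, 0.0123])]
0.039 [array([ 0.0141, -0.0098]), array([ 0.1044, -0.0098]), array([0.1008, 0.0121])]
0.04 [array([ 0.0141, -0.0099]), array([ 0.1044, -0.0099]), array([0.1008, 0.0119])]
pocket D,L/R [array([ 0.0131, -0.0124]), array([ 0.1053, -0.0124])] U floor [0.0675 0.0151] U top [0.0677 0.014 ]
side pocket [np.float64(-0.010780627300482565), np.float64(0.015146687710243899)]
side strip [np.float64(-0.009293710762692415), np.float64(0.013175031122401945)]
side strip [np.float64(-0.009199761738676319), np.float64(0.01320158601269298)]
```

```bash
python3 -m crank '1 0 0 0.001 0; 1 0 0 0.002 0; 1 0 0 0.003 0; 1 0 0 0.003 0'; python3 -m crank '1 0 0 0.0006 0; 1 0 0 0.0012 0; 1 0 0 0.0012 0; 1 0 0 0.0012 0'
```

```text
time: 10.57
ee_pos: [0.4301, -0.1044, 0.0282]
tcp_rot: [180.0, -0.0, -94.7]
ft_force: [-1.6, 1.0, 2.9]
opening: 0.0226
time: 10.9
ee_pos: [0.4302, -0.1044, 0.0281]
tcp_rot: [-180.0, -0.0, -94.7]
ft_force: [-4.4, 1.7, 12.3]
opening: 0.023
```

```bash
python3 -m crank '1 0 0 -0.0008 0; 1 0 0 -0.0012 0; 0.1 0 0 -0.0012 0; 0.1 0 0 -0.0012 0; 0.1 0 0 -0.0012 0; 0.1 0 0 -0.0012 0'
python3 - <<'E'
from h import *
t=cams.read_camera("top"); d=cams.read_camera("side");cv2.imwrite("pics/s12r.png",d)
crop("top",260,245,70,40,11,"pics/t12.png",t); crop("side",285,225,35,50,12,"pics/s12.png",d)
E
```

```text
time: 11.4
ee_pos: [0.4303, -0.1044, 0.0277]
tcp_rot: [-180.0, -0.0, -94.7]
ft_force: [-1.1, 0.3, -0.2]
opening: 0.0387
```

View pics/t12.png

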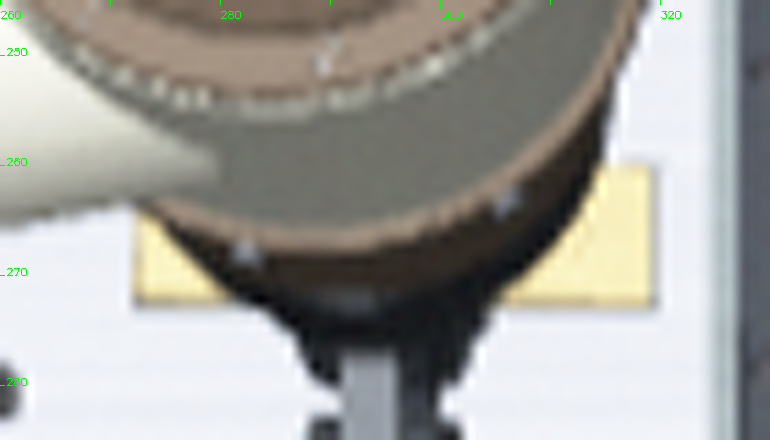

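View pics/s12.png

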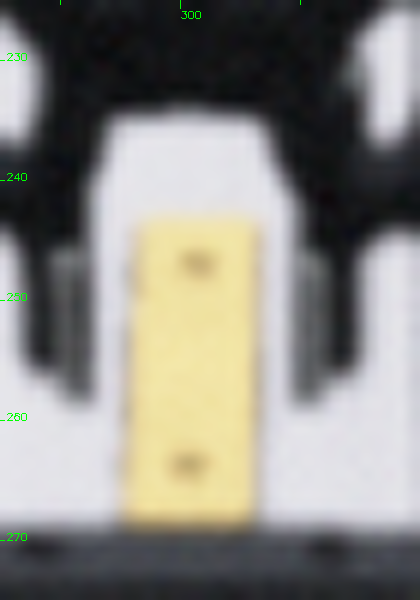

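```bash
python3 -m crank '0.1 0 0 -0.01 0; 0.1 0 0 -0.03 0; 0.1 0 0 -0.06 0; 0.1 0 0 -0.1 0; 0.1 0 0 -0.14 0; 0.1 0 0 -0.14 0; 0.1 0 0 -0.14 0; 0.1 0 0 -0.14 0'; python3 -m crank '1 -0.04 0 0 0; 1 -0.08 0 0 0; 1 -0.12 0 0 0; 1 -0.16 0 0 0; 1 -0.2 0 0 0; 1 -0.23 0 0 0; 1 -0.23 0 0 0; 1 -0.23 0 0 0'
python3 - <<'E'
from h import *
s=observe();print(s['ee_pos'],bed(s['ee_pos']))
t=cams.read_camera("top"); d=cams.read_camera("side");cv2.imwrite("pics/s13r.png",d);cv2.imwrite("pics/t13r.png",t)
crop("top",180,210,160,100,5,"pics/t13.png",t); crop("side",265,185,75,90,7,"pics/s13.png",d)
E
```

```text
time: 12.17
ee_pos: [0.4296, -0.1044, 0.1399]
tcp_rot: [-180.0, 0.0, -94.7]
ft_force: [-0.6, 0.4, 0.1]
opening: 0.0383
time: 12.83
ee_pos: [0.4443, 0.0796, 0.1385]
tcp_rot: [179.8, -0.1, -94.6]
ft_force: [-1.0, 0.3, -0.4]
opening: -0.0001
[0.4443 0.0796 0.1385] [-0.1216  0.0026]
```

View pics/t13.png

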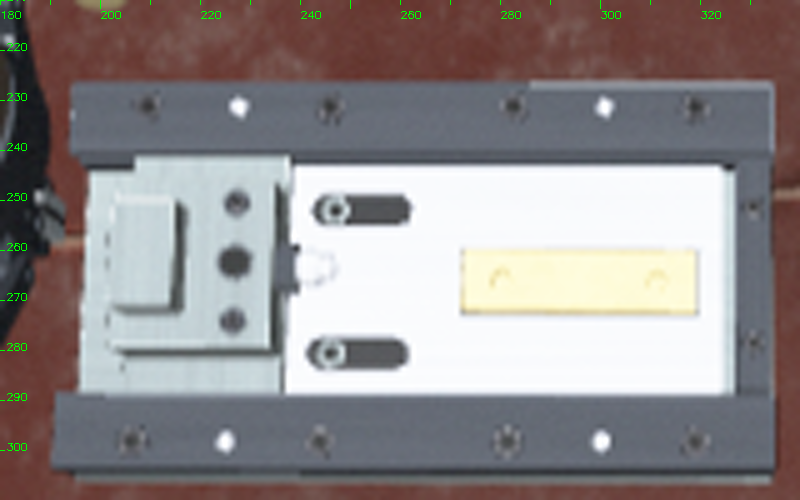

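View pics/s13.png

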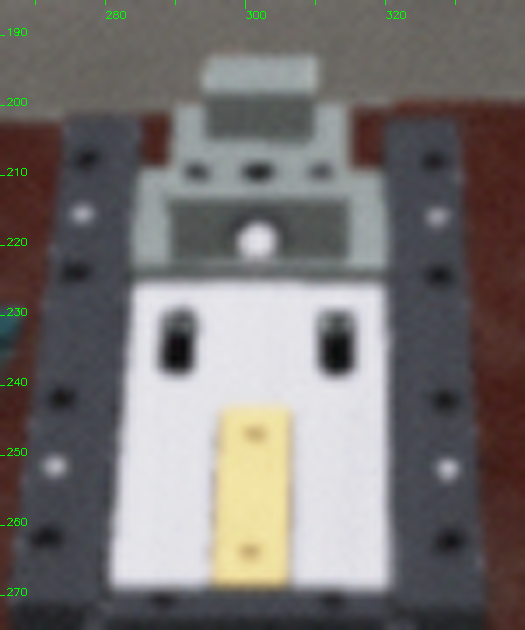

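Run:
```python
from h import *
def w(x,y,z): p=B+ex*x+ey*y; return [p[0],p[1],z]
r0=proj("side",w(.0142,0,.022))[1]
for g in (0.0005,.0015,.0025):
  for z in (.032,.035,.038): print(g,z,round(proj("side",w(.0142+g,0,z))[1]-r0,2))
a=cv2.imread("pics/side0.png").astype(int);b=cv2.imread("pics/s13r.png").astype(int)
print("pocket far",a[238:250,298,0],a[238:250,305,0]); print("strip far",b[238:250,298,0],b[238:250,305,0])
t=cv2.imread("pics/t13r.png").astype(int)
for v in (262,266,271): print(t[v,268:276,0],t[v,316:323,0])
for u in (275,290,305,316): print(u,t[256:263,u,0],t[269:277,u,0])
def e(p): return p
for h in (.0,):
  s=observe(); plan(w(-.155,.001,.14),-93.9)
```

```text
0.0005 0.032 -3.08
0.0005 0.035 -4.05
0.0005 0.038 -5.02
0.0015 0.032 -2.81
0.0015 0.035 -3.79
0.0015 0.038 -4.76
0.0025 0.032 -2.55
0.0025 0.035 -3.52
0.0025 0.038 -4.5
pocket far [229 230 228 229 228 214 163 123 106  98  97  94] [227 227 227 227 225 210 164 127 112 106 105 101]
strip far [235 231 233 230 220 187 170 166 161 161 163 163] [230 231 231 230 219 190 167 164 159 163 162 162]
[253 253 253 252 214 220 222 219] [217 216 218 213 253 253 253]
[253 253 253 253 216 219 219 219] [215 216 217 214 253 253 253]
[253 253 253 252 169 189 191 189] [216 214 216 214 253 253 253]
275 [253 253 253 242 213 219 219] [221 221 189 169 241 253 253 253]
290 [253 253 253 239 205 219 217] [219 218 194 163 237 253 253 253]
305 [253 253 253 239 199 218 220] [216 214 201 169 236 253 253 253]
316 [253 253 254 246 219 219 217] [216 214 216 183 235 253 253 253]
shift [-0.0433  0.0026 -0.0016] spin -0.0045 rows 0.8 0.1
```

```bash
python3 -m crank '1 -0.035 0.002 0 -0.004; 1 -0.035 0.002 0 -0.004; 1 -0.035 0.002 0 -0.004; 1 -0.035 0.002 0.03 -0.004; 1 -0.035 0.002 0.06 -0.004; 1 -0.035 0.002 0.075 -0.004; 1 -0.035 0.002 0.075 -0.004; 1 -0.035 0.002 0.075 -0.004'
python3 - <<'E'
from h import *
s=observe();print(s['ee_pos'],bed(s['ee_pos']),s['opening'])
t=cams.read_camera("top"); d=cams.read_camera("side")
crop("top",160,210,110,100,6,"pics/t14.png",t); crop("side",265,175,75,75,8,"pics/s14.png",d)
E
```

```text
time: 13.6
ee_pos: [0.4455, 0.1058, 0.0795]
tcp_rot: [179.9, -0.1, -94.0]
ft_force: [0.3, -1.2, 0.3]
opening: -0.0001
[0.4455 0.1058 0.0795] [-0.1478  0.002 ] -0.00010559394816385023
```

View pics/t14.png

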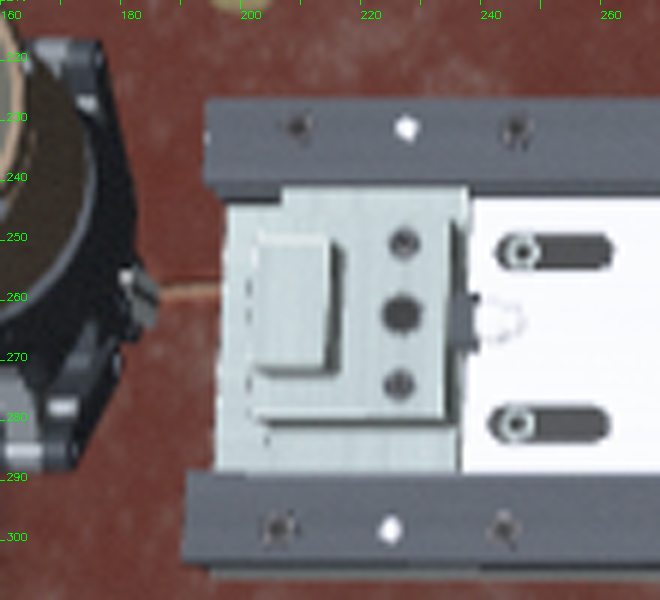

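View pics/s14.png

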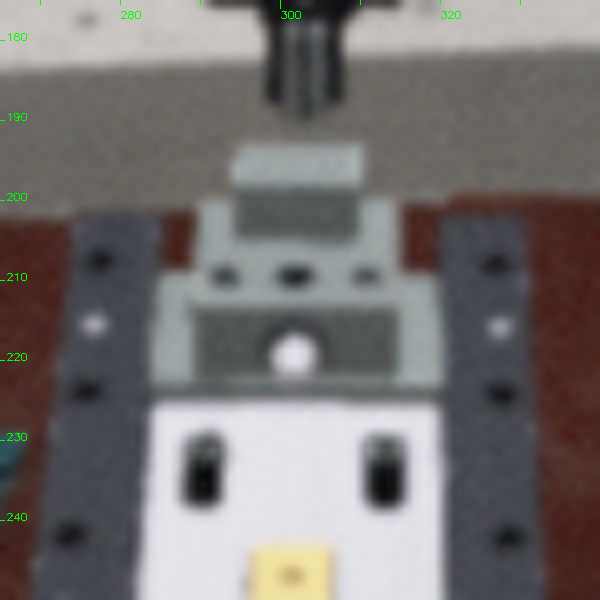

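```bash
python3 -m crank '1 0.01 0 0 0; 1 0.02 0 0 0; 1 0.027 0 0 0; 1 0.034 0 0 0; 1 0.041 0 0 0; 1 0.048 0 0 0; 1 0.054 0 0 0; 1 0.06 0 0 0'; python3 -m crank '1 0.006 0 0 0; 1 0.012 0 0 0; 1 0.018 0 0 0; 1 0.024 0 0 0; 1 0.03 0 0 0; 1 0.036 0 0 0; 1 0.042 0 0 0; 1 0.048 0 0 0'
python3 - <<'E'
from h import *
s=observe();print(s['ee_pos'],bed(s['ee_pos']))
t=cams.read_camera("top"); d=cams.read_camera("side")
crop("top",180,210,160,100,5,"pics/t15.png",t); crop("side",265,185,75,90,7,"pics/s15.png",d)
E
```

```text
time: 14.37
ee_pos: [0.4428, 0.059, 0.0801]
tcp_rot: [-180.0, 0.0, -94.0]
ft_force: [-0.9, 2.5, 2.3]
opening: -0.0001
time: 15.03
ee_pos: [0.4402, 0.0204, 0.08]
tcp_rot: [-180.0, 0.0, -94.0]
ft_force: [0.8, 2.7, 1.4]
opening: 0.0002
[0.4402 0.0204 0.08  ] [-0.0624  0.0026]
```

View pics/t15.png

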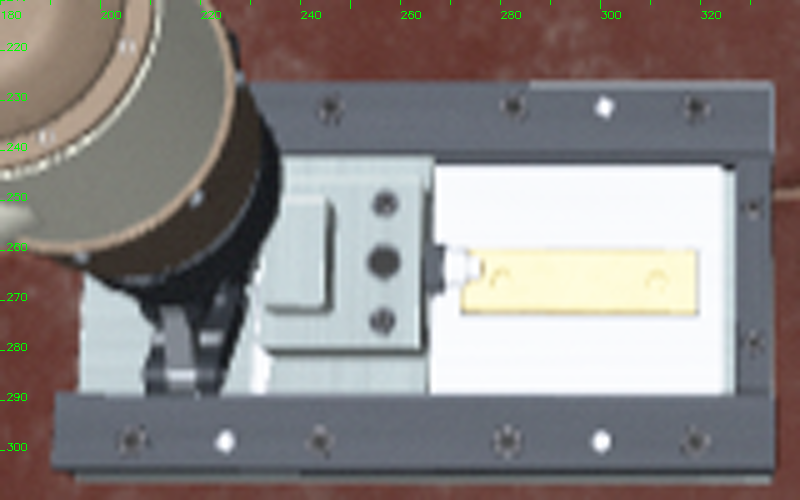

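View pics/s15.png

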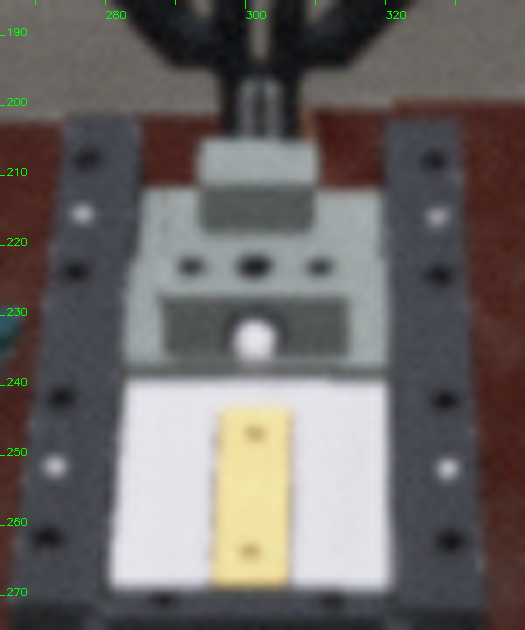

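```bash
python3 -m crank '1 0.004 0 0 0; 1 0.008 0 0 0; 1 0.012 0 0 0; 1 0.016 0 0 0'; python3 -m crank '1 0.005 0 0 0; 1 0.01 0 0 0; 1 0.015 0 0 0; 1 0.02 0 0 0';python3 -m crank '1 0.005 0 0 0; 1 0.01 0 0 0; 1 0.015 0 0 0; 1 0.02 0 0 0'
python3 - <<'E'
from h import *
print(bed(observe()['ee_pos']))
E
```

```text
time: 15.47
ee_pos: [0.4381, 0.0076, 0.0794]
tcp_rot: [179.9, -0.0, -94.0]
ft_force: [-1.4, 2.5, -0.3]
opening: -0.0003
time: 15.8
ee_pos: [0.4376, -0.0084, 0.0797]
tcp_rot: [180.0, -0.0, -94.0]
ft_force: [-1.3, 2.3, -1.3]
opening: -0.0001
time: 16.13
ee_pos: [0.4367, -0.0243, 0.0798]
tcp_rot: [180.0, 0.0, -94.0]
ft_force: [-0.3, 2.9, -2.1]
opening: -0.0001
[-0.0175  0.0021]
```

```bash
python3 -m crank '1 0.007 0 0 0; 1 0.014 0 0 0; 1 0.021 0 0 0; 1 0.028 0 0 0; 1 0.035 0 0 0; 1 0.042 0 0 0; 1 0.049 0 0 0; 1 0.056 0 0 0'; python3 -m crank '1 0.003 0 0 0; 1 0.006 0 0 0; 1 0.009 0 0 0; 1 0.012 0 0 0'
python3 - <<'E'
from h import *
print(bed(observe()['ee_pos']))
t=cams.read_camera("top"); d=cams.read_camera("side")
crop("top",180,210,160,100,5,"pics/t16.png",t); crop("side",265,185,75,90,7,"pics/s16.png",d)
E
```

```text
time: 16.8
ee_pos: [0.4336, -0.0692, 0.0798]
tcp_rot: [-180.0, -0.0, -94.0]
ft_force: [-1.0, 3.2, -1.4]
opening: -0.0001
time: 17.13
ee_pos: [0.433, -0.0783, 0.0799]
tcp_rot: [180.0, -0.0, -94.0]
ft_force: [-0.9, 2.3, -0.8]
opening: 0.0001
[0.0367 0.0021]
```

View pics/t16.png

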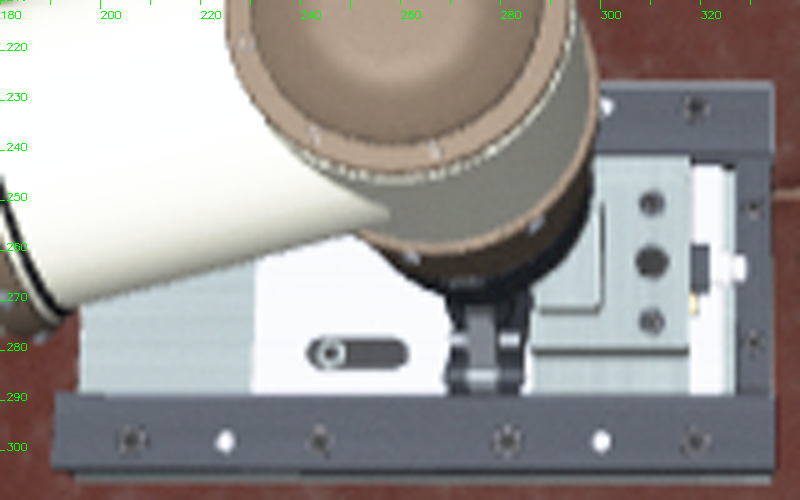

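View pics/s16.png

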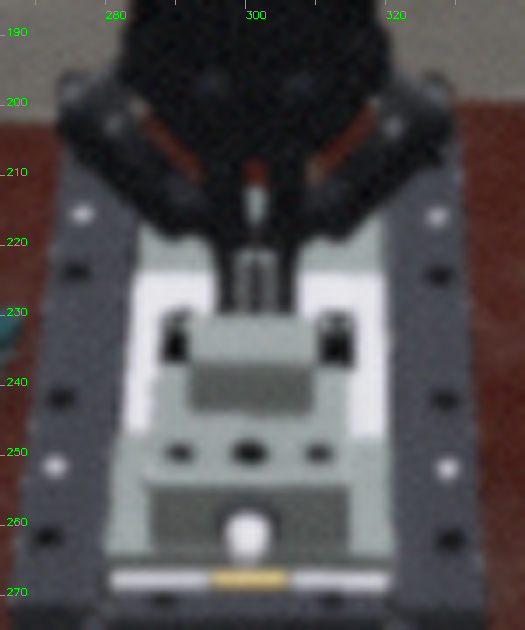

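```bash
python3 -m crank '1 0.004 0 0 0; 1 0.008 0 0 0; 1 0.012 0 0 0; 1 0.016 0 0 0'; python3 -m crank '1 0.001 0 0 0; 1 0.002 0 0 0; 1 0.003 0 0 0; 1 0.003 0 0 0'; python3 -m crank '1 0.001 0 0 0; 1 0.002 0 0 0; 1 0.002 0 0 0';  python3 - <<'E'
from h import *
print(bed(observe()['ee_pos']))
t=cams.read_camera("top"); d=cams.read_camera("side")
crop("top",270,210,75,100,7,"pics/t17.png",t); crop("side",265,215,75,75,8,"pics/s17.png",d)
E
```

```text
time: 17.57
ee_pos: [0.4326, -0.0911, 0.0802]
tcp_rot: [-179.9, 0.0, -93.9]
ft_force: [0.6, 2.2, 0.8]
opening: 0.0001
time: 17.9
ee_pos: [0.4322, -0.0935, 0.08]
tcp_rot: [-180.0, -0.0, -94.0]
ft_force: [0.3, 1.1, 0.6]
opening: -0.0001
time: 18.15
ee_pos: [0.4321, -0.095, 0.0799]
tcp_rot: [-180.0, -0.0, -94.0]
ft_force: [1.4, 2.0, 0.5]
opening: 0.0
[0.0534 0.0023]
```

View pics/t17.png

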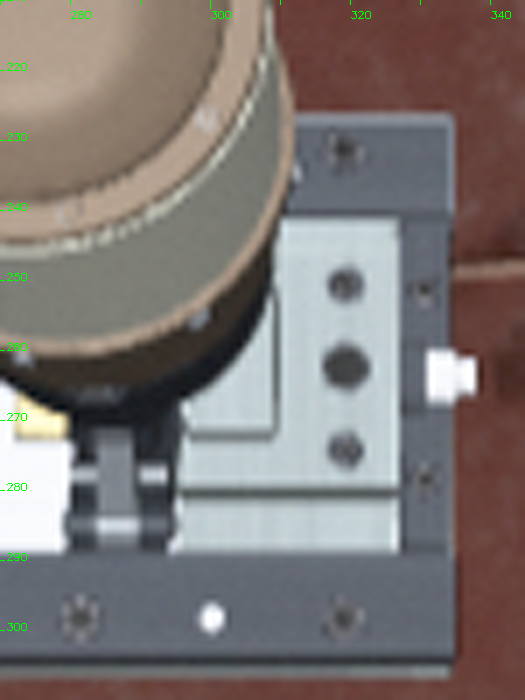

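View pics/s17.png

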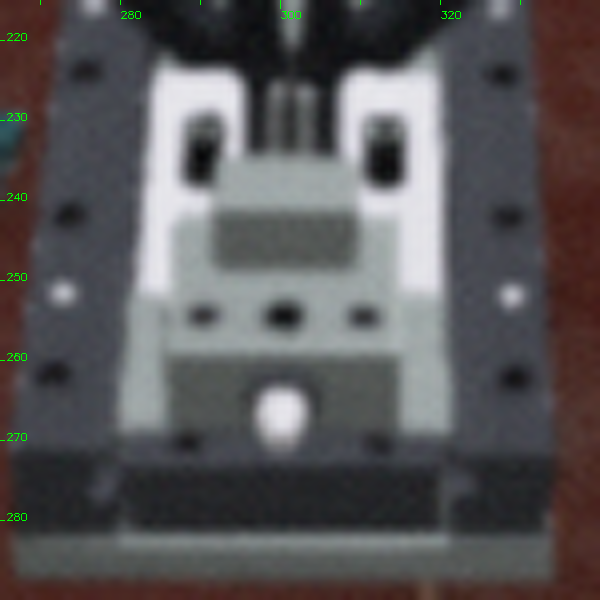

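```bash
python3 -m crank '1 0.001 0 0 0; 1 0.001 0 0 0; 1 0.001 0 0 0'; python3 -m crank '1 0.001 0 0 0; 1 0.001 0 0 0; 1 0.001 0 0 0'; python3 -m crank '1 0.001 0 0 0; 1 0.001 0 0 0; 1 0.001 0 0 0'
```

```text
time: 18.5
ee_pos: [0.4319, -0.0955, 0.0798]
tcp_rot: [-180.0, 0.0, -94.0]
ft_force: [1.0, 4.1, 0.7]
opening: -0.0001
time: 18.75
ee_pos: [0.4319, -0.0956, 0.0799]
tcp_rot: [-180.0, 0.1, -94.0]
ft_force: [0.6, 8.8, 2.0]
opening: -0.0
time: 19.0
ee_pos: [0.4319, -0.0956, 0.0798]
tcp_rot: [-180.0, 0.1, -94.0]
ft_force: [0.5, 12.7, 2.5]
opening: -0.0002
```

```bash
python3 -m crank '1 0 0 0 0; 1 0 0 0 0; 1 -0.01 0 0 0; 1 -0.025 0 0 0; 1 -0.03 0 -0.03 0; 1 -0.03 0 -0.07 0; 1 -0.03 0 -0.12 0; 1 -0.03 0 -0.17 0'; python3 -m crank '1 -0.05 0 -0.05 0; 1 -0.1 0 -0.08 0; 1 -0.15 0 -0.08 0; 1 -0.2 0 -0.08 0; 1 -0.25 0 -0.08 0; 1 -0.25 0 -0.08 0; 1 -0.25 0 -0.08 0; 1 -0.25 0 -0.08 0'
python3 - <<'E'
from h import *
s=observe();print(s['ft_force'],s['joint_vel'])
t=cams.read_camera("top"); d=cams.read_camera("side")
cv2.imwrite("pics/t18r.png",t);crop("top",180,210,160,100,5,"pics/t18.png",t); crop("side",265,215,75,75,8,"pics/s18.png",d);cv2.imwrite("pics/s18r.png",d)
a=cv2.imread("pics/t13r.png"); print(np.abs(a[316:340,400:460].astype(int)-t[316:340,400:460]).max(), a[266,268:276,0],t[266,268:276,0])
for u in (275,282): print(t[256:263,u,0],t[269:277,u,0])
E
```

```text
time: 19.67
ee_pos: [0.4316, -0.0739, 0.2165]
tcp_rot: [179.8, -0.1, -94.0]
ft_force: [1.7, 0.6, 0.2]
opening: -0.0001
time: 20.33
ee_pos: [0.4464, 0.1259, 0.279]
tcp_rot: [179.9, -0.1, -93.9]
ft_force: [-0.3, 0.2, 0.0]
opening: -0.0001
[-0.3062  0.2084  0.0279] [-1.979  -0.5585 -0.4214 -0.0685  0.1396  0.1352]
8 [253 253 253 253 216 219 219 219] [253 253 254 253 218 220 221 220]
[253 253 253 243 214 221 220] [221 221 189 172 242 253 253 254]
[253 253 253 241 205 220 222] [217 217 199 179 241 253 253 253]
```

View pics/t18.png

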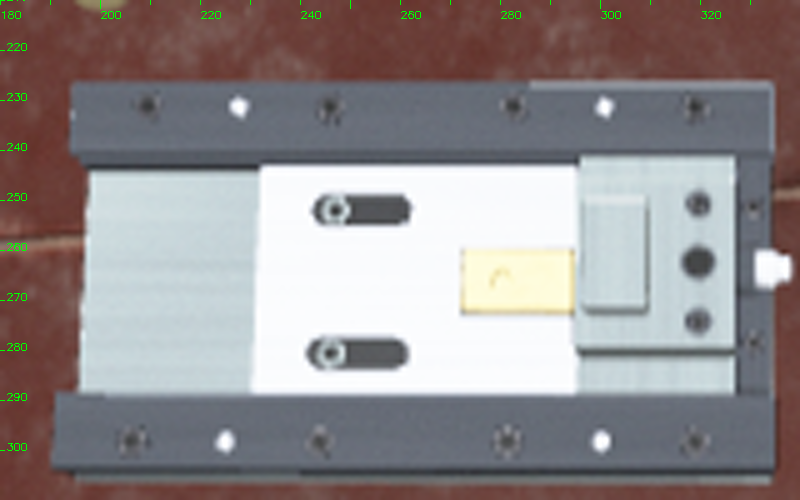

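View pics/s18.png

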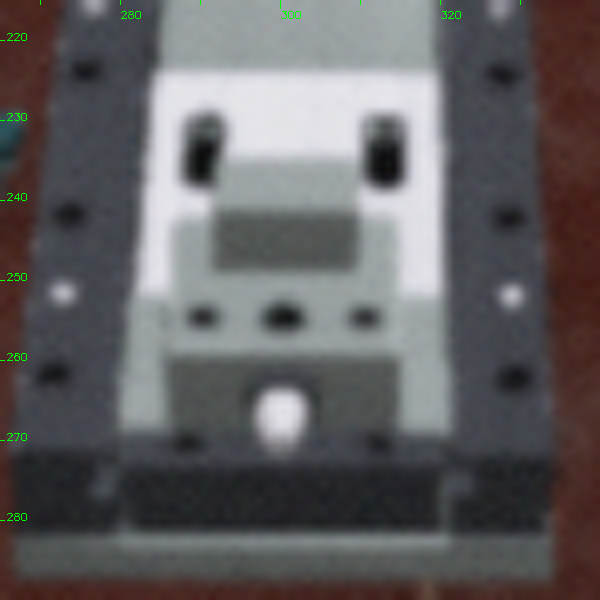

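View pics/t18r.png

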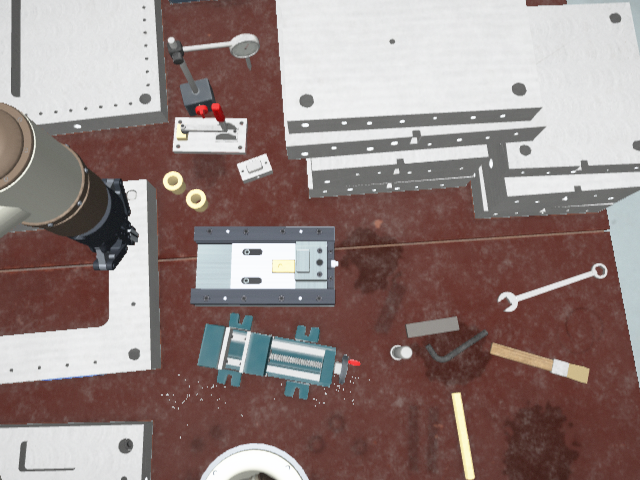

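```bash
python3 -m crank '1 0 0 0 0; 1 0 0 0 0; 1 0 0 0 0; 1 0 0 0 0'; python3 -c "
from workcell import ticket
print(ticket.hand_in())"
```

```text
time: 20.77
ee_pos: [0.4472, 0.1255, 0.28]
tcp_rot: [-180.0, 0.0, -94.0]
ft_force: [-1.0, 0.3, -0.3]
opening: 0.0001
the job is handed in; nothing more can be done
None
```

The strip is in its pocket and the slide has been pushed over it to the end stop. The job was handed in at about 21 s of the 64 s allowed, and no verdict was reported.

**Strip:** I gripped it across its 24 mm, turned it in line with the rails and centred it over the pocket by camera. The first lowering was about 1 mm off and met resistance at about 10 N. I lifted, corrected and lowered again, with contact up to about 12 N, then released it and it dropped in. I did not press it down afterwards.

**Slide:** I pushed it on the heel with the fingers shut. It ran over the strip at a steady 2–3 N with no jam. At the stop the tool stalled and the force rose to about 13 N, after which I backed the arm clear.

**Last checks:**
- **End stop:** the pictures show the slide flush against it.
- **Strip position:** the exposed end did not move when the slide passed over.
- **Bystanders:** the stone and both bushes sit where they were in the pictures.
- **Arm:** it touches nothing.

**Disagreements and limits:**
- The two cameras differ by 2–3 mm in absolute position, so I aligned by comparing strip and pocket within each picture.
- The side view put the strip's far edge about 1.3 pixels above the pocket's, where about 2.8 was expected, which would mean slightly low rather than proud. So I judged it home from its fit in the pocket and the slide passing freely, not from a precise height measurement.

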